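# Level the sprung shelf with its foot knob, pressing the spirit level

## Robot

A 7-joint arm with a two-finger parallel gripper is mounted at the origin on the work surface. World frame = base frame: x ahead of the robot, y to its left, z up, the work surface at z = 0. Lengths are in m, angles in rad, forces in N, time in s.
With the tool pointing down it reaches from about 0.4 to 0.85 m from the base axis. Payload 10.4 kg.
Tool frame: the origin (TCP) lies between the finger pads; the fingertips stand 17 mm ahead of it and the grasp point (between the pads) lies 2 mm behind it; z points along the fingers, y is the direction in which the jaws open and shut (so a half turn about z gives the same grasp; the last joint's range is limited). The gripper opens to 85 mm and grips with 20 to 120 N. Pads are 22 mm wide; open, the fingers measure 114 mm over their backs; the gripper's body (76 mm by 85 mm) begins 54 mm behind the grasp point. The pads swing forward as they close: fully open they stand 13 mm farther back than shut.
Start: joints at [1.115, 0.332, -0.065, 1.46, 0.022, 1.35, -0.088], TCP at [0.262, -0.567, 0.248] pointing down, gripper open.
Joint ranges: [-2.6, 2.6], [-0.5, 2.12], [-1.47, 1.34], [0.16, 2.42], [-1.27, 4.41], [0.06, 2.06], [-2.6, 2.6]. Speed limits (rad/s): [2.22, 2.22, 2.79, 2.79, 3.14, 3.14, 3.14].

## Interface

Orientations are given as a unit quaternion [x, y, z, w].
In Python, from workcell import manip gives the robot as it stands.
- The arm moves only by the tool jog_arm, never from a script. Its argument "steps" is one flat list of numbers, 5 for each row, row after row: the finger opening in m, from 0 to 0.0854, then the shift along the tool's x, y, z in m, then the turn about the tool's z in rad. In form: [gripper, x, y, z, twist, gripper, x, y, z, twist, ...]. A call has exactly 10 rows; each row is the pose to reach, as a shift and turn from the pose commanded when the call began, along the tool's axes at that moment; what a row does not reach only later rows make up. A row lasts 1/10 s, in which the tool goes at most 50 mm and 8.59 degrees, less where a joint would pass 70% of its speed; a pose out of reach is approached as far as the arm can. A call with a gripper value outside its range is refused whole. The fingers move at their own pace and stop on an object; "grip_force" is the grip in N (left out, the last holds). Time passes only in rows, so rows that repeat a pose let the fingers close, or fill a call up. It gives the time, the measured TCP pose, the force and the opening at its end, in the units of the state.
- manip.get_obs(): the state, without advancing time (a new reading comes with each control period).
- manip.camera(name): name is "scene" or "top" or "wrist"; returns (picture, depth): 384x512x3 uint8, red, green, blue; 384x512 float32, m along the optical axis (not along the pixel's ray), 0 where there is no reading.
- manip.calibration(name): a dict with "mtx" (3x3 intrinsics, pixels), "k1" (the pictures are not rectified: a ray, as slopes to the right and down, at radius r is drawn at 1 + k1 r^2 times it, then the intrinsics apply), "world_to_cam" (4x4, takes a point from world to camera coordinates). Camera axes: x right, y down, z forward; pixel columns grow to the right and rows downward; lengths in m; the calibration is good to about 2 mm. A picture is of the moment at which its call begins: read the wrist's pose just before it. calibration takes no time and is no camera call; for the wrist camera it gives the pose at the moment of the call.
- manip.hand_in(): hands the job in, once; it reports no verdict.
The state is a dict: "clock": time; "joint_pos": joint angles; "joint_velocities": joint speeds; "tau": joint torques, N m; "position": TCP position; "ee_rot": TCP orientation; "ft_force": force on the tool from outside, world axes, zero at the start; "torque": the same for the moment, N m; "grip_width": opening from 0.0 (shut) to 1.0 (fully open).
Only numpy, scipy, OpenCV 4.12 (cv2) and the standard library are available. Lean on these libraries where they do the work, as an engineer would, in place of code of your own. Each camera call takes 0.05 s, during which the arm holds its last target.

## Task

Level the grey shelf: press the spirit level down by its rubber pad so that the shelf rests on its foot, see where the bubble settles, and turn the black knob of the levelling foot a little at a time until, with the level pressed down flat, the bubble settles between the two black lines. Finish while still pressing the level onto the shelf with the fingers, firmly but not hard (about 10 to 20 N), the bubble centred: do not let go at the end. Keep the level lying along the shelf and leave the other things where they are.

Things in the scene. Friction and masses are not known exactly. Their poses are not given: they have to be found in the camera images.
- bubble (a joint): Bubble of the spirit level, m along the vial: 0 = centred, + = towards the knob end of the shelf, - = towards the hinge end; range +-0.032. A pale oval 28 mm long; two thin black lines round the vial, inner edges 18 mm either side of its middle, frame it when centred. It drifts to the higher end, 8.0 mm per 0.01 rad of tilt, and takes about 1.8 s to settle.
- vial_mid (a point): Middle of the yellow-green vial (102 mm long) on top of the spirit level, 41 mm above the shelf. The level is a plain aluminium bar 230 x 44 x 30 mm (vial and end caps rise 16 mm above the bar, on its middle 118 mm), 0.35 kg, lying loose on the shelf, its y axis along the shelf towards the hinge, z out of its top.
- level_pad (a point): Middle of the top of the level's round rubber press pad, where to push down: 32 mm across, 6 mm high, 92 mm from the level's middle towards the knob end. Axes as the level's. Unpressed, the shelf stands up to 0.05 rad higher at the knob end; pressing lowers the pad 5 to 22 mm until the shelf meets its foot and stops firmly (at 30 N the bubble reads 2 mm more towards - than at 8 N).
- shelf_mid (a point): Middle of the top of the grey composite shelf, 320 mm long (y), 130 mm deep, 18 mm thick. Hinged 140 mm from here at +y; a weak spring lifts it, so it rests on its foot, 140 mm from here at -y, only while pressed (3 N on the pad is enough). The hinge's height differs each time: the levelling knob angle must be found by reading the bubble while pressing.
- foot_knob (a joint): Angle of the levelling foot's knob, rad, 0 to 3.6, clockwise seen from above is +. Each +1 rad raises the foot 4.0 mm, which moves the bubble of the pressed level by +11.4 mm. It starts at 0 to 0.35; the right angle is 0.6 to 2.5 rad further on. It turns stiffly (0.15 N m) and stays where left, also under the pressed shelf.
- knob_grip (a point): Point on the foot knob's vertical axis at grip height, 14 mm below its top. The black knob is an upright bar 44 mm long (the point's x axis, which turns with it), 14 mm thick (y), 34 mm high, on a disc 42 mm across, atop the aluminium screw column at the -y end of the stand. Nothing else stands within 55 mm of its axis at that height.
- stand: The fixed stand that carries hinge, shelf and screw column: steel base plate 150 x 480 x 12 mm; origin on the bench, x to its back, y along the shelf towards the hinge. The knob's axis is at x = 0, y = -205 mm; the foot knob's bar points along the stand's x at knob angle 0.
- foot: Steel foot under the shelf's -y end, raised by the knob: a 12 mm ball on a 10 mm thick tongue from the screw column, 75 mm from the knob's axis; origin at the ball's centre.
- colour_sensor: Bystander: crimson plastic colour sensor, 50 x 34 x 26 mm; origin at the middle of its underside.
- wheel_hub: Bystander: silver aluminium wheel hub, flange 58 mm across, 24 mm high; origin at the middle of its underside.
- bearing_block: Bystander: ivory nylon bearing block, 24 x 68 x 47 mm; origin at the middle of its underside.
- lever_switch: Bystander: blue steel lever switch, about 28 x 65 x 39 mm; origin at the middle of its underside.
- screwdriver: Bystander: screwdriver lying on the bench; origin on its underside.
- screw_cup: Bystander: grey plastic cup, 64 mm across, 45 mm high; origin at the middle of its underside.
Not all that is in view belongs to the job. What is meant by the part that bears bubble is not turquoise, and is the larger of those in its own colour.

How it is judged:
At the end, for the whole second after the job is handed in: The program finishes holding: through the last second the fingers press the level with 5 to 40 N, the shelf bears on its foot (over 1 N), the level lies flat on the shelf (within 0.012 rad) and along it (within 0.25 rad), the bubble is within 4 mm of the middle of the vial, and the knob is at rest (value of joint bubble between -0.004 and 0.004 m and contact force between the fingers and level between 5 and 40 N and angle between the y axis of level_pad and the y axis of shelf_mid, either way round below 0.25 rad and angle between the z axis of level_pad and the z axis of shelf_mid, either way round below 0.012 rad and contact force between foot and anything else above 1 N and velocity of joint foot_knob between -0.05 and 0.05 rad/s); the arm keeps its last pose, push and grip.
It fails at once if a bystander is pushed more than 30 mm from its place (distance of any of colour_sensor, wheel_hub, bearing_block, lever_switch, screwdriver, screw_cup from where it was at the start of the episode above 0.03 m).
It fails at once if the level is pressed with more than 60 N (contact force between the fingers and level above 60 N).
It also fails if it takes over 72 s, if anything falls off the work surface, if the arm or the gripper's body presses on something with over 40 N, if the wrist force passes 120 N, or if a joint passes its speed limit or range.

## Working session

There is one attempt and no reset: what is moved stays moved. The work goes in short steps, Python scripts to look and compute and a tool call to move; the robot and the scene stay as the last step left them, time stands still between calls to the robot, and variables do not carry over. Pictures are saved under pics/ and viewed, and the job is handed in when it is done.

Besides the shell and the picture viewer there is one more tool, called after "Emit:" as name(argument=value, ...), one argument or row to a line, values as JSON. jog_arm: Moves the arm, as the interface text tells. Its arguments: {"type":"object","properties":{"steps":{"type":"array"},"grip_force":{"type":"number"}},"required":["steps"]}

```bash
mkdir -p pics; cat > h.py <<'E'
from workcell import manip
import numpy as np, cv2
def snap(n,f):
    c=manip.calibration(n); p,d=manip.camera(n)
    cv2.imwrite(f'pics/{f}.png',cv2.cvtColor(p,cv2.COLOR_RGB2BGR)); np.savez(f'pics/{f}.npz',p=p,d=d,mtx=c['mtx'],k1=c['k1'],T=c['world_to_cam'])
    return p,d,c
def world(f,u,v,depth=None,z=None):
    s=np.load(f'pics/{f}.npz'); K=s['mtx'];k1=float(s['k1']);T=s['T']
    x=np.array([(u-K[0,2])/K[0,0],(v-K[1,2])/K[1,1]]); y=x.copy()
    for _ in range(20): y=x/(1+k1*(y@y))
    R=T[:3,:3];t=T[:3,3]; ray=R.T@np.array([y[0],y[1],1]); o=-R.T@t
    if z is not None: return o+ray*(z-o[2])/ray[2]
    if depth is None: depth=float(s['d'][int(round(v)),int(round(u))])
    return o+ray*depth
def proj(f,P):
    s=np.load(f'pics/{f}.npz'); K=s['mtx'];k1=float(s['k1']);T=s['T']
    c=T[:3,:3]@np.array(P)+T[:3,3]; y=c[:2]/c[2]; y=y*(1+k1*(y@y)); return K[0,0]*y[0]+K[0,2],K[1,1]*y[1]+K[1,2]
E
python3 - <<'E'
from h import *
np.set_printoptions(precision=4,suppress=True)
print(manip.get_obs())
for n in ['scene','top','wrist']: snap(n,n+'0')
print(np.linalg.inv(manip.calibration('wrist')['world_to_cam']))
E
```

```text
{'clock': 0.0, 'joint_pos': array([ 1.1154,  0.3329, -0.0647,  1.461 ,  0.0216,  1.3499, -0.0885]), 'joint_velocities': array([ 0.0008, -0.0018,  0.0003, -0.0016,  0.0018,  0.0011,  0.0011]), 'tau': array([  0.0018, -62.5455,   0.0502, -39.161 ,   0.0164,   0.0101,
        -0.    ]), 'position': array([ 0.262 , -0.5671,  0.2475]), 'ee_rot': array([ 0.9767,  0.2147, -0.0002, -0.0007]), 'ft_force': array([-0.4388, -0.3441,  0.3271]), 'torque': array([0.0304, 0.0122, 0.0081]), 'grip_width': 1.00008702281414}
[[ 0.4197 -0.8679 -0.2656  0.3299]
 [-0.9076 -0.4019 -0.121  -0.5374]
 [-0.0017  0.2919 -0.9565  0.3738]
 [ 0.      0.      0.      1.    ]]
```

View pics/scene0.png

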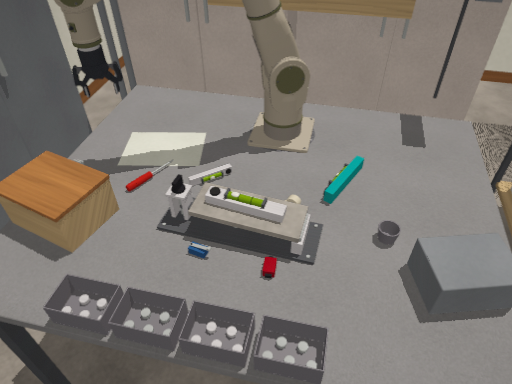

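View pics/top0.png

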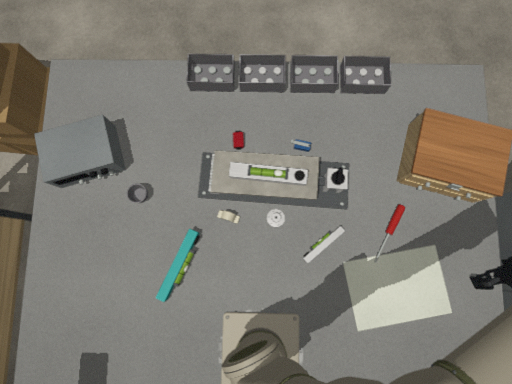

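View pics/wrist0.png

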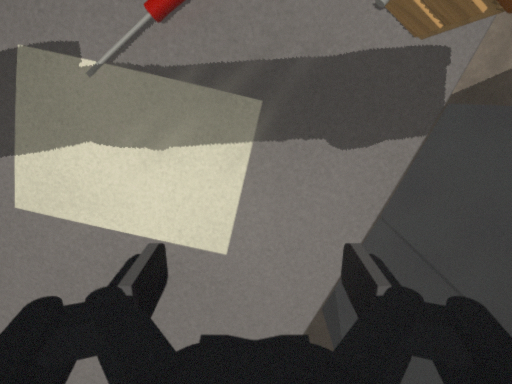

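```bash
python3 - <<'E'
from h import *
np.set_printoptions(precision=4,suppress=True)
a=cv2.imread('pics/top0.png')[140:220,190:360]; b=cv2.imread('pics/scene0.png')[165:260,150:330]
cv2.imwrite('pics/tz.png',cv2.resize(a,None,fx=4.5,fy=4.5,interpolation=3)); cv2.imwrite('pics/sz.png',cv2.resize(b,None,fx=4.4,fy=4.4,interpolation=3))
for n,u,v in [('knob',338,177),('pad',299.5,176),('vial',268,173),('levelL',232,171),('shelf',225,185),('plateBL',200,197),('plateTL',205,154),('plateTR',350,163),('plateBR',349,207)]:
    print(n,world('top0',u,v))
E
```

```text
knob [ 0.5124 -0.2119  0.1557]
pad [ 0.518  -0.1046  0.1336]
vial [ 0.5246 -0.013   0.1371]
levelL [0.5338 0.0936 0.1141]
shelf [0.4963 0.1158 0.0856]
plateBL [0.4691 0.2018 0.0125]
plateTL [0.6109 0.1915 0.0139]
plateTR [ 0.5908 -0.2818  0.0046]
plateBR [ 0.4471 -0.2769 -0.0021]
```

View pics/tz.png

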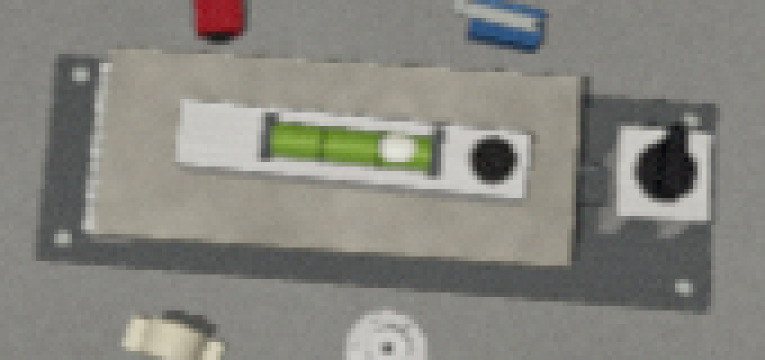

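View pics/sz.png

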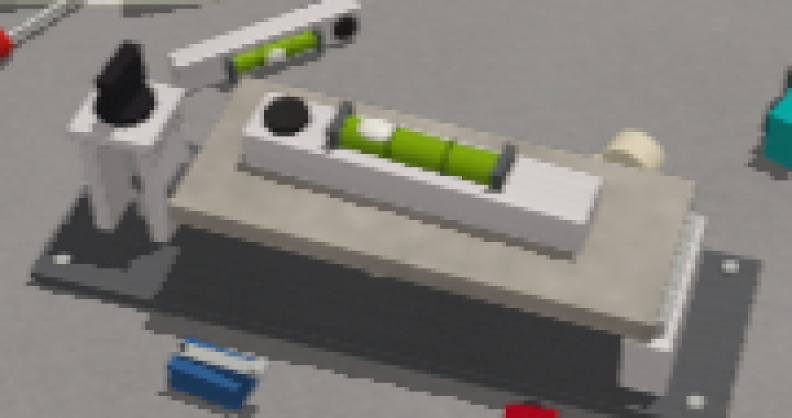

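```bash
cat >> h.py <<'E'
def cloud(f,u0,u1,v0,v1):
    s=np.load(f'pics/{f}.npz'); P=[];C=[]
    for v in range(v0,v1):
        for u in range(u0,u1):
            if s['d'][v,u]>0: P.append(world(f,u,v)); C.append(s['p'][v,u])
    return np.array(P),np.array(C).astype(int)
E
python3 - <<'E'
from h import *
np.set_printoptions(precision=4,suppress=True)
P,C=cloud('top0',288,310,166,186); m=(C.sum(1)<150); print('pad',m.sum(),P[m].mean(0),P[m].min(0),P[m].max(0))
P,C=cloud('top0',325,350,162,192); m=(C.sum(1)<150)&(P[:,2]>.12); print('knob',m.sum()); print(P[m][np.argsort(-P[m][:,2])][:60:2])
P,C=cloud('scene0',165,195,172,200); m=(C.sum(1)<150)&(P[:,2]>.12); print('knobS',m.sum(),P[m].mean(0)); print(P[m][np.argsort(-P[m][:,2])][:20])
P,C=cloud('scene0',208,224,184,200); m=(C.sum(1)<150)&(P[:,2]>.1); print('padS',m.sum(),P[m].mean(0), P[m].min(0),P[m].max(0))
c=[world('top0',u,v,z=.012) for u,v in [(203,153),(349.5,163),(348,209),(198.5,198)]]; print(np.array(c),np.mean(c,0))
E
```

```text
pad 56 [ 0.5207 -0.104   0.1336] [ 0.5085 -0.1148  0.1287] [ 0.5327 -0.0915  0.1386]
knob 120
[[ 0.512  -0.2199  0.158 ]
 [ 0.5033 -0.2114  0.1575]
 [ 0.5122 -0.2173  0.1568]
 [ 0.5066 -0.2202  0.1564]
 [ 0.5182 -0.212   0.1557]
 [ 0.5095 -0.2118  0.1556]
 [ 0.5008 -0.2089  0.1553]
 [ 0.4981 -0.2146  0.1551]
 [ 0.5126 -0.2149  0.1547]
 [ 0.5331 -0.2182  0.1543]
 [ 0.5361 -0.2154  0.1541]
 [ 0.5186 -0.2152  0.1539]
 [ 0.5098 -0.2094  0.1536]
 [ 0.5275 -0.2211  0.1534]
 [ 0.5158 -0.2181  0.1534]
 [ 0.4985 -0.2206  0.1533]
 [ 0.5041 -0.2094  0.1531]
 [ 0.5335 -0.2213  0.153 ]
 [ 0.4984 -0.2093  0.1529]
 [ 0.5159 -0.2125  0.1529]
 [ 0.5306 -0.2213  0.1527]
 [ 0.5071 -0.2096  0.1526]
 [ 0.5394 -0.2158  0.1525]
 [ 0.5015 -0.2209  0.1525]
 [ 0.5277 -0.2185  0.1524]
 [ 0.5248 -0.2128  0.1521]
 [ 0.5016 -0.2153  0.1519]
 [ 0.5219 -0.2128  0.1518]
 [ 0.5132 -0.2099  0.1515]
 [ 0.5105 -0.2213  0.1511]]
knobS 144 [ 0.5259 -0.2117  0.1378]
[[ 0.5086 -0.2086  0.1553]
 [ 0.5043 -0.2102  0.1552]
 [ 0.532  -0.2147  0.155 ]
 [ 0.5271 -0.2136  0.1548]
 [ 0.5306 -0.2123  0.1543]
 [ 0.504  -0.2167  0.1537]
 [ 0.5172 -0.2178  0.1532]
 [ 0.5247 -0.2118  0.1531]
 [ 0.5352 -0.2198  0.153 ]
 [ 0.5339 -0.2143  0.1529]
 [ 0.5113 -0.214   0.1527]
 [ 0.5077 -0.2185  0.1527]
 [ 0.5416 -0.2112  0.1527]
 [ 0.516  -0.2153  0.1526]
 [ 0.5153 -0.2125  0.1526]
 [ 0.5254 -0.2177  0.1526]
 [ 0.5381 -0.2157  0.1525]
 [ 0.5019 -0.2147  0.1523]
 [ 0.5191 -0.211   0.1523]
 [ 0.5096 -0.2086  0.1523]]
padS 57 [ 0.5242 -0.1015  0.1325] [ 0.5097 -0.1154  0.1285] [ 0.5364 -0.0876  0.1368]
[[ 0.6146  0.1984  0.012 ]
 [ 0.5889 -0.2784  0.012 ]
 [ 0.4389 -0.2705  0.012 ]
 [ 0.4658  0.2065  0.012 ]] [ 0.5271 -0.036   0.012 ]
```

Emit:
jog_arm(
  steps=[0,0.431,-0.312,0,-1.09,0,0.431,-0.312,0,-1.09,0,0.431,-0.312,0,-1.09,0,0.431,-0.312,0,-1.09,0,0.431,-0.312,0,-1.09,0,0.431,-0.312,0,-1.09,0,0.431,-0.312,0,-1.09,0,0.431,-0.312,0,-1.09,0,0.431,-0.312,0,-1.09,0,0.431,-0.312,0,-1.09],
  grip_force=60,
)

```text
clock: 1.15
position: [0.5074, -0.1296, 0.2484]
ee_rot: [0.724, 0.69, -0.0, 0.0]
ft_force: [0.9, -0.5, -0.4]
grip_width: 0.0
```

Emit:
jog_arm(
  steps=[0,0,0,0,0,0,0,0,0,0,0,0,0,0,0,0,0,0,0,0,0,0,0,0,0,0,0,0,0,0,0,0,0,0,0,0,0,0,0,0,0,0,0,0,0,0,0,0,0,0],
)

```text
clock: 2.15
position: [0.5069, -0.1314, 0.2483]
ee_rot: [0.724, 0.69, 0.0, 0.0]
ft_force: [-0.3, -0.1, -0.2]
grip_width: -0.002
```

```bash
python3 - <<'E'
from h import *
np.set_printoptions(precision=4,suppress=True)
o=manip.get_obs(); print(o['position'],o['ee_rot'],o['joint_pos'],o['ft_force']); snap('wrist','w1')
print(2*np.arctan2(o['ee_rot'][1],o['ee_rot'][0]))
E
```

```text
[ 0.5069 -0.1314  0.2483] [0.7239 0.6899 0.     0.0001] [ 0.6535  0.1471 -0.5317  1.7041  0.077   1.3111  0.0588] [-0.3017 -0.1494 -0.2325]
1.522811049654872
```

View pics/w1.png

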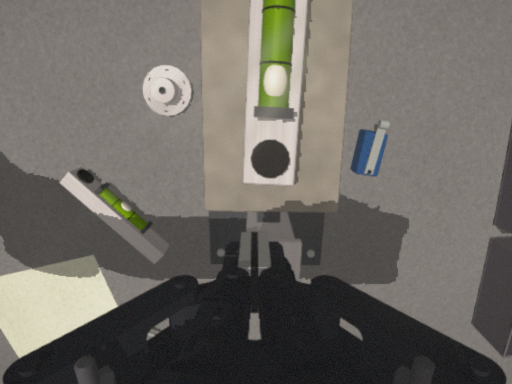

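```bash
python3 - <<'E'
from h import *
np.set_printoptions(precision=4,suppress=True)
P,C=cloud('w1',245,296,135,182); m=(C.sum(1)<120)&(P[:,2]>.12); print(m.sum(),P[m].mean(0),P[m].min(0),P[m].max(0))
p=world('w1',270,158,z=.133); print(p)
for u,v in [(278,8),(274,112),(277,80),(256,150),(245,183),(296,184)]: print(u,v,world('w1',u,v))
print(proj('top0',p), proj('w1',P[m].mean(0)))
o=manip.get_obs(); R=np.array([[np.cos(1.5228),np.sin(1.5228)],[np.sin(1.5228),-np.cos(1.5228)]]) # rows: tool x, y in world
print(R@(p[:2]-o['position'][:2]))
E
```

```text
<stdin>:3: RuntimeWarning: Mean of empty slice.
  ret = um.true_divide(
Traceback (most recent call last):
ValueError: zero-size array to reduction operation minimum which has no identity
```

```bash
python3 - <<'E'
from h import *
np.set_printoptions(precision=4,suppress=True)
P,C=cloud('w1',245,296,135,182); m=(C.sum(1)<120); print(m.sum(), len(P)); 
s=np.load('pics/w1.npz'); print(s['d'][::48,::64])
p=world('w1',270,158,z=.133); print(p)
for u,v in [(278,8),(274,112),(277,80),(256,150),(245,183),(296,184)]: print(u,v,world('w1',u,v,z=.133))
print(proj('top0',p), s['T'])
o=manip.get_obs(); R=np.array([[np.cos(1.5228),np.sin(1.5228)],[np.sin(1.5228),-np.cos(1.5228)]])
print(R@(p[:2]-o['position'][:2]))
E
```

```text
0 2384
[[0.3229 0.3253 0.326  0.3264 0.2201 0.2463 0.3255 0.3249]
 [0.3387 0.3389 0.34   0.3406 0.2287 0.2561 0.3399 0.3402]
 [0.3539 0.3545 0.3565 0.3573 0.2379 0.2651 0.3566 0.3562]
 [0.3711 0.3734 0.3729 0.3723 0.2481 0.2753 0.3488 0.3735]
 [0.3917 0.3925 0.3916 0.3923 0.2875 0.2871 0.3914 0.3913]
 [0.4135 0.4114 0.3788 0.4121 0.1416 0.3994 0.4128 0.4117]
 [0.4349 0.4336 0.4335 0.1041 0.121  0.1032 0.4352 0.4365]
 [0.4632 0.0817 0.085  0.0756 0.4597 0.0764 0.0841 0.4622]]
[ 0.5213 -0.1045  0.133 ]
278 8 [0.5308 0.0048 0.133 ]
274 112 [ 0.5256 -0.0684  0.133 ]
277 80 [ 0.5286 -0.0448  0.133 ]
256 150 [ 0.5103 -0.0975  0.133 ]
245 183 [ 0.4999 -0.1245  0.133 ]
296 184 [ 0.5422 -0.1274  0.133 ]
(np.float64(299.44068489533635), np.float64(174.91268929642243)) [[ 0.9989 -0.0476  0.0005 -0.5128]
 [-0.0457 -0.9554  0.2918 -0.1416]
 [-0.0134 -0.2915 -0.9565  0.3479]
 [ 0.      0.      0.      1.    ]]
[0.0275 0.0132]
```

Emit:
jog_arm(
  steps=[0,0.027,0.013,0.02,0,0,0.027,0.013,0.04,0,0,0.027,0.013,0.06,0,0,0.027,0.013,0.075,0,0,0.027,0.013,0.085,0,0,0.027,0.013,0.09,0,0,0.027,0.013,0.093,0,0,0.027,0.013,0.096,0,0,0.027,0.013,0.099,0,0,0.027,0.013,0.102,0],
)

```text
clock: 3.2
position: [0.5215, -0.1052, 0.1466]
ee_rot: [0.724, 0.69, 0.0, 0.001]
ft_force: [-0.4, 0.1, 1.8]
grip_width: 0.002
```

Emit:
jog_arm(
  steps=[0,0,0,0.0005,0,0,0,0,0.001,0,0,0,0,0.0015,0,0,0,0,0.002,0,0,0,0,0.0025,0,0,0,0,0.003,0,0,0,0,0.0035,0,0,0,0,0.004,0,0,0,0,0.0045,0,0,0,0,0.005,0],
)

```text
clock: 4.2
position: [0.5211, -0.105, 0.1413]
ee_rot: [0.724, 0.69, -0.0, 0.0]
ft_force: [-0.3, -0.8, -0.4]
grip_width: -0.001
```

```bash
python3 - <<'E'
from h import *
np.set_printoptions(precision=4,suppress=True)
snap('wrist','w2');o=manip.get_obs(); print(o['position'],o['ft_force'])
a=snap('scene','s2')
b=cv2.imread('pics/scene0.png')
b=cv2.imread('pics/s2.png')[165:260,150:330];cv2.imwrite('pics/s2z.png',cv2.resize(b,None,fx=4.4,fy=4.4,interpolation=3))
E
```

```text
[ 0.5211 -0.105   0.1412] [ 0.3136 -0.7419  1.1457]
```

View pics/w2.png

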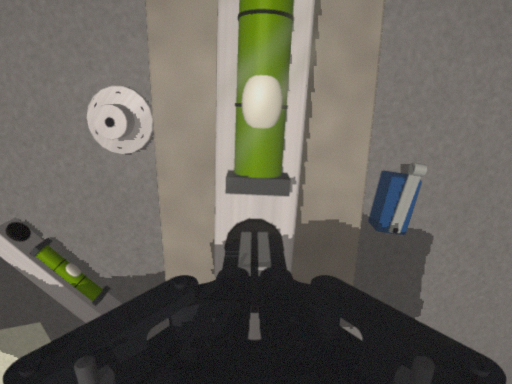

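View pics/s2z.png

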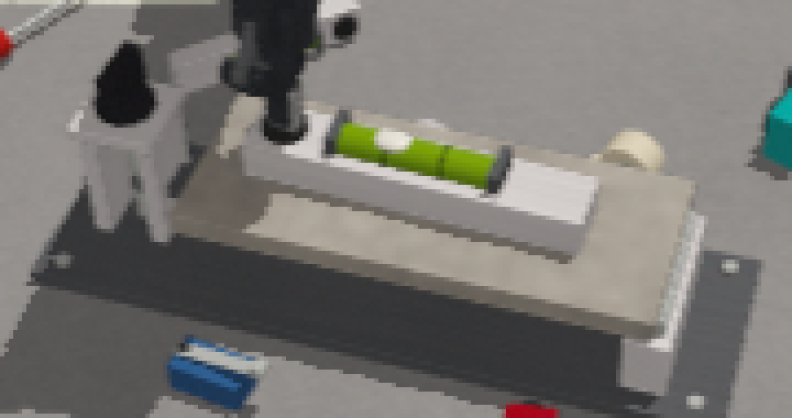

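Emit:
jog_arm(
  steps=[0,0,0,0.0005,0,0,0,0,0.001,0,0,0,0,0.0015,0,0,0,0,0.002,0,0,0,0,0.0025,0,0,0,0,0.003,0,0,0,0,0.0035,0,0,0,0,0.004,0,0,0,0,0.0045,0,0,0,0,0.005,0],
)

```text
clock: 5.3
position: [0.5211, -0.1051, 0.1363]
ee_rot: [0.724, 0.69, -0.0, 0.0]
ft_force: [-0.5, -1.1, 1.4]
grip_width: 0.0
```

Emit:
jog_arm(
  steps=[0,0,0,0.0005,0,0,0,0,0.001,0,0,0,0,0.0015,0,0,0,0,0.002,0,0,0,0,0.0025,0,0,0,0,0.0025,0,0,0,0,0.0025,0,0,0,0,0.0025,0,0,0,0,0.0025,0,0,0,0,0.0025,0],
)

```text
clock: 6.3
position: [0.5213, -0.1052, 0.1346]
ee_rot: [0.724, 0.69, -0.0, 0.0]
ft_force: [-3.9, -0.2, 9.8]
grip_width: -0.0
```

Emit:
jog_arm(
  steps=[0,0,0,0.0003,0,0,0,0,0.0005,0,0,0,0,0.0005,0,0,0,0,0.0005,0,0,0,0,0.0005,0,0,0,0,0.0005,0,0,0,0,0.0005,0,0,0,0,0.0005,0,0,0,0,0.0005,0,0,0,0,0.0005,0],
)

```text
clock: 7.3
position: [0.5214, -0.1052, 0.1344]
ee_rot: [0.724, 0.69, -0.0, 0.001]
ft_force: [-4.4, 0.6, 12.3]
grip_width: -0.001
```

Emit:
jog_arm(
  steps=[0,0,0,0,0,0,0,0,0,0,0,0,0,0,0,0,0,0,0,0,0,0,0,0,0,0,0,0,0,0,0,0,0,0,0,0,0,0,0,0,0,0,0,0,0,0,0,0,0,0],
)

```text
clock: 8.3
position: [0.5214, -0.1052, 0.1344]
ee_rot: [0.724, 0.69, -0.0, 0.001]
ft_force: [-4.4, -1.0, 12.1]
grip_width: -0.001
```

```bash
python3 - <<'E'
from h import *
np.set_printoptions(precision=4,suppress=True)
o=manip.get_obs(); print(o['position'],o['ft_force']);snap('wrist','w3')
snap('scene','s3');snap('top','t3')
E
```

```text
[ 0.5214 -0.1052  0.1344] [-4.3931 -1.0317 12.0765]
```

View pics/w3.png

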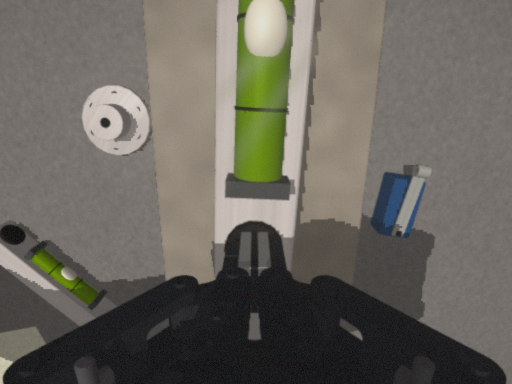

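```bash
cat >> h.py <<'E'
def bubble(f,z,pa,pb):
    """profile along vial line from px pa(knob end) to pb"""
    s=np.load(f'pics/{f}.npz');p=s['p'].astype(float)
    n=int(np.hypot(pb[0]-pa[0],pb[1]-pa[1])*2)
    out=[]
    for t in np.linspace(0,1,n):
        u=pa[0]+t*(pb[0]-pa[0]);v=pa[1]+t*(pb[1]-pa[1])
        c=cv2.getRectSubPix(s['p'],(9,1),(float(u),float(v))).reshape(-1,3).mean(0)
        w=world(f,u,v,z=z); out.append((u,v,w[0],w[1],*c))
    return np.array(out)
E
python3 - <<'E'
from h import *
np.set_printoptions(precision=4,suppress=True,linewidth=150)
for z in (.122,.127):
    r=bubble('w3',z,(259,200),(267,1)); y=np.hypot(r[:,2]-r[0,2],r[:,3]-r[0,3])*1000
    if z==.122:
        for a,b in zip(y[::3],r[::3]): print(round(a,1),round(b[1]),b[4:].round())
    print(y[-1])
E
```

```text
0.0 200 [190. 181. 175.]
0.8 198 [137. 132. 127.]
1.5 197 [84. 83. 80.]
2.3 195 [83. 82. 80.]
3.1 194 [81. 82. 79.]
3.8 192 [82. 82. 78.]
4.6 191 [82. 82. 78.]
5.3 189 [82. 82. 78.]
6.1 188 [83. 82. 79.]
6.8 186 [83. 81. 78.]
7.6 185 [82. 81. 78.]
8.3 183 [81. 81. 76.]
9.1 182 [82. 90. 62.]
9.8 180 [ 99. 127.  32.]
10.5 179 [104. 136.  23.]
11.3 177 [105. 137.  25.]
12.0 176 [104. 136.  21.]
12.7 174 [104. 137.  22.]
13.5 173 [104. 137.  23.]
14.2 171 [105. 137.  23.]
14.9 170 [104. 138.  22.]
15.7 168 [105. 137.  22.]
16.4 167 [105. 137.  22.]
17.1 165 [105. 137.  21.]
17.8 164 [105. 138.  20.]
18.5 162 [105. 138.  22.]
19.2 161 [106. 138.  21.]
20.0 159 [106. 138.  22.]
20.7 158 [105. 138.  21.]
21.4 156 [106. 138.  22.]
22.1 155 [105. 137.  19.]
22.8 153 [106. 138.  24.]
23.5 152 [105. 138.  23.]
24.2 150 [106. 138.  24.]
24.9 149 [106. 139.  24.]
25.6 147 [106. 139.  28.]
26.3 146 [107. 139.  29.]
27.0 144 [107. 139.  30.]
27.7 143 [108. 139.  33.]
28.3 141 [108. 139.  33.]
29.0 140 [108. 139.  35.]
29.7 138 [109. 140.  39.]
30.4 137 [110. 140.  43.]
31.1 135 [110. 140.  45.]
31.
[... 1568 characters left out ...]
 41 [211. 203. 183.]
71.5 39 [213. 205. 185.]
72.1 38 [215. 208. 188.]
72.7 36 [218. 210. 191.]
73.3 35 [218. 211. 192.]
73.9 33 [219. 213. 194.]
74.5 32 [220. 214. 196.]
75.1 30 [220. 216. 197.]
75.6 29 [221. 217. 200.]
76.2 27 [221. 218. 201.]
76.8 26 [222. 218. 201.]
77.4 24 [223. 219. 203.]
78.0 23 [222. 219. 202.]
78.5 21 [222. 219. 203.]
79.1 20 [222. 219. 202.]
79.7 18 [222. 219. 202.]
80.3 17 [222. 219. 202.]
80.9 15 [222. 218. 201.]
81.4 14 [222. 217. 200.]
82.0 12 [221. 216. 198.]
82.6 11 [221. 216. 198.]
83.1 9 [220. 215. 196.]
83.7 8 [220. 214. 195.]
84.3 6 [220. 212. 193.]
84.9 5 [219. 212. 193.]
85.4 3 [218. 211. 191.]
86.0 2 [217. 210. 189.]
86.18164342689475
83.06899149397034
```

Emit:
jog_arm(
  steps=[0,0,0,-0.01,0,0,0,0,-0.05,0,0.05,0,0,-0.1,-0.15,0.05,-0.04,0,-0.11,-0.3,0.05,-0.08,0,-0.11,-0.45,0.05,-0.11,0.002,-0.11,-0.6,0.05,-0.11,0.002,-0.11,-0.75,0.05,-0.11,0.002,-0.11,-0.9,0.05,-0.11,0.002,-0.11,-1.05,0.05,-0.11,0.002,-0.11,-1.2],
)

```text
clock: 9.45
position: [0.5178, -0.2147, 0.2434]
ee_rot: [0.206, 0.979, 0.0, -0.0]
ft_force: [-0.4, -0.4, -0.6]
grip_width: 0.582
```

Emit:
jog_arm(
  steps=[0.05,0,0,0,-0.1,0.05,0,0,0,-0.2,0.05,0,0,0,-0.2,0.05,0,0,0,-0.2,0.05,0,0,0,-0.2,0.05,0,0,0,-0.2,0.05,0,0,0,-0.2,0.05,0,0,0,-0.2,0.05,0,0,0,-0.2,0.05,0,0,0,-0.2],
)

```text
clock: 10.45
position: [0.5179, -0.215, 0.2433]
ee_rot: [0.11, 0.994, -0.0, 0.0]
ft_force: [0.4, -0.8, -0.2]
grip_width: 0.59
```

```bash
python3 - <<'E'
from h import *
np.set_printoptions(precision=4,suppress=True)
o=manip.get_obs(); print(o['position'],o['ee_rot'],o['joint_pos'],o['grip_width']); snap('wrist','w4')
print(2*np.arctan2(o['ee_rot'][1],o['ee_rot'][0]))
E
```

```text
[ 0.5179 -0.215   0.2433] [ 0.1105  0.9939 -0.      0.    ] [ 0.8501  0.2521 -0.6298  1.6151  0.1522  1.3239  1.5475] 0.589513995510246
2.920185283339764
```

View pics/w4.png

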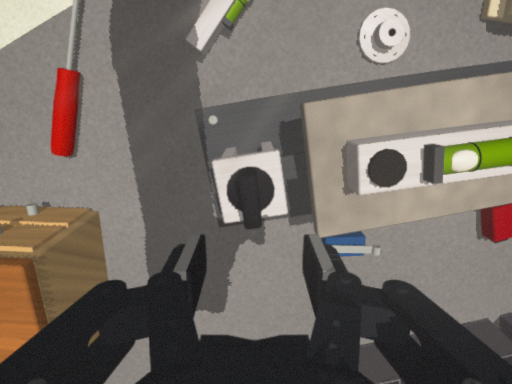

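```bash
python3 - <<'E'
from h import *
np.set_printoptions(precision=4,suppress=True)
P,C=cloud('w4',225,280,150,232); m=(C.sum(1)<150)
Q=P[m]; print(m.sum(),np.percentile(Q[:,2],[50,80,90,97,100]))
T=Q[Q[:,2]>.147]; c=T.mean(0); print(len(T),c,T.min(0),T.max(0)); w,v=np.linalg.eigh(np.cov(T[:,:2].T)); print(w**.5,v[:,1],np.arctan(v[1,1]/v[0,1]))
r=cv2.minAreaRect((T[:,:2]*1e4).astype(np.float32)); print(r)
a=cv2.imread('pics/w4.png')[130:240,180:320]; cv2.imwrite('pics/w4z.png',cv2.resize(a,None,fx=5,fy=5,interpolation=3))
D=Q[(Q[:,2]<.135)]; print(D.mean(0),D.min(0),D.max(0))
# stand edges
E
```

```text
806 [0.1522 0.1533 0.1537 0.154  0.1553]
530 [ 0.5203 -0.22    0.1526] [ 0.4959 -0.2279  0.1474] [ 0.5388 -0.2106  0.1553]
[0.0044 0.0125] [-0.9933  0.1156] -0.11590218712379428
((5175.1875, -2192.9169921875), (139.640380859375, 432.35845947265625), 84.16703033447266)
[ 0.5195 -0.2284  0.1215] [ 0.4962 -0.2475  0.0003] [ 0.5972 -0.2028  0.1347]
```

View pics/w4z.png

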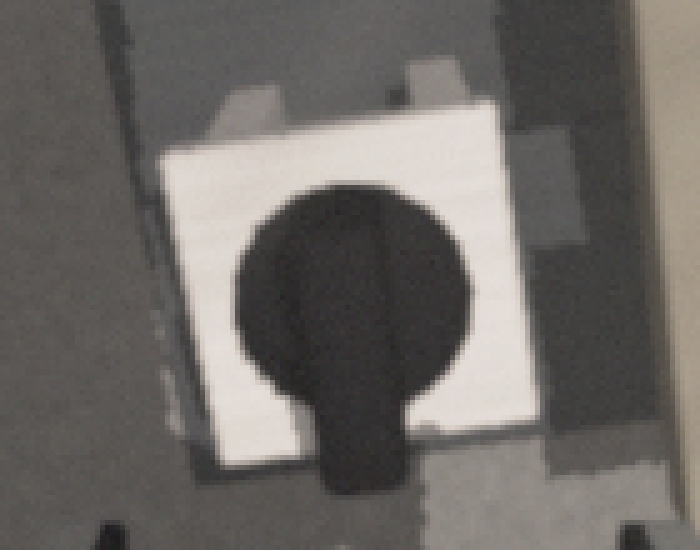

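Emit:
jog_arm(
  steps=[0.05,0,-0.004,0.02,-0.12,0.05,0,-0.004,0.05,-0.12,0.05,0,-0.004,0.075,-0.12,0.05,0,-0.004,0.09,-0.12,0.05,0,-0.004,0.103,-0.12,0.05,0,-0.004,0.103,-0.12,0.02,0,-0.004,0.103,-0.12,0.005,0,-0.004,0.103,-0.12,0.005,0,-0.004,0.103,-0.12,0.005,0,-0.004,0.103,-0.12],
  grip_force=60,
)

```text
clock: 11.5
position: [0.5177, -0.2186, 0.1416]
ee_rot: [0.051, 0.999, -0.0, 0.001]
ft_force: [-1.6, 2.0, 7.1]
grip_width: 0.154
```

```bash
python3 - <<'E'
from h import *
np.set_printoptions(precision=4,suppress=True)
o=manip.get_obs(); print(o['position'],o['ee_rot'],o['joint_pos'],o['grip_width'],o['ft_force'],o['torque']); snap('wrist','w5')
print(2*np.arctan2(o['ee_rot'][1],o['ee_rot'][0]))
E
```

```text
[ 0.5177 -0.2186  0.1416] [ 0.0505  0.9987 -0.0002  0.0008] [ 0.845   0.345  -0.6252  1.7351  0.2206  1.1308  1.6231] 0.1536548679418794 [-1.6197  1.9863  7.1434] [ 0.4717  0.337  -0.1244]
3.040545893359217
```

View pics/w5.png

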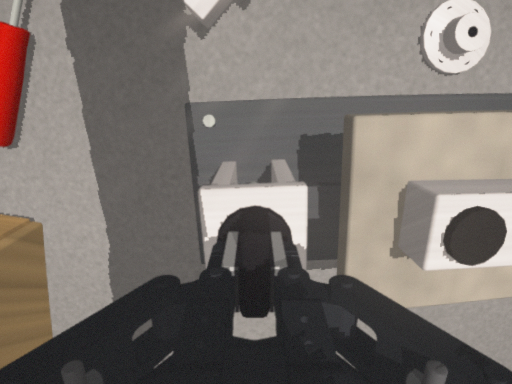

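Emit:
jog_arm(
  steps=[0.005,0,0,-0.0015,0,0.005,0,0,-0.0015,0.12,0.005,0,0,-0.0015,0.24,0.005,0,0,-0.0015,0.36,0.005,0,0,-0.0015,0.48,0.005,0,0,-0.0015,0.6,0.005,0,0,-0.0015,0.72,0.005,0,0,-0.0015,0.84,0.005,0,0,-0.0015,0.96,0.005,0,0,-0.0015,1.08],
)

```text
clock: 12.55
position: [0.518, -0.2179, 0.1417]
ee_rot: [0.558, 0.83, 0.001, 0.001]
ft_force: [7.5, 2.8, -7.1]
grip_width: 0.156
```

Emit:
jog_arm(
  steps=[0.005,0,0,0,0.1,0.005,0,0,0,0.2,0.005,0,0,0,0.3,0.005,0,0,0,0.4,0.005,0,0,0,0.42,0.005,0,0,0,0.42,0.005,0,0,0,0.42,0.05,0,0,0,0.42,0.05,0,0,0,0.42,0.05,0,0,0,0.42],
)

```text
clock: 13.55
position: [0.5169, -0.2192, 0.1421]
ee_rot: [0.718, 0.696, -0.0, 0.0]
ft_force: [0.4, -0.1, 0.4]
grip_width: 0.588
```

```bash
python3 - <<'E'
from h import *
np.set_printoptions(precision=4,suppress=True)
o=manip.get_obs(); print(o['position'],o['ee_rot'],o['joint_pos'],o['grip_width'],o['ft_force'],o['torque']); snap('wrist','w6')
print(2*np.arctan2(o['ee_rot'][1],o['ee_rot'][0]))
E
```

```text
[ 0.5169 -0.2192  0.1421] [ 0.7179  0.6961 -0.0001  0.0002] [ 0.6632  0.307  -0.403   1.7443  0.1328  1.1167  0.1878] 0.5880950214712436 [ 0.3868 -0.1032  0.362 ] [ 0.0022  0.0511 -0.0417]
1.5399559130125782
```

View pics/w6.png

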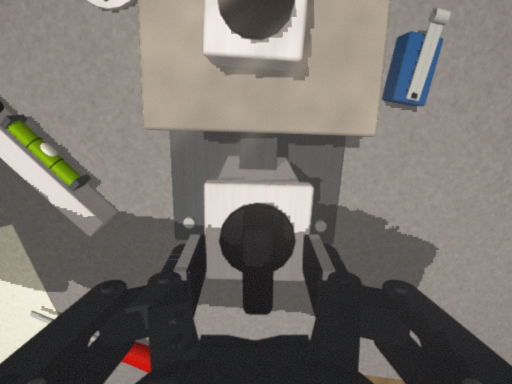

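Emit:
jog_arm(
  steps=[0.05,0,0,-0.04,0,0.05,0,0,-0.07,0,0,0.03,0,-0.08,0,0,0.07,0.001,-0.08,0,0,0.087,0.001,-0.08,0,0,0.087,0.001,-0.08,0,0,0.087,0.001,-0.08,0,0,0.087,0.001,-0.08,0,0,0.087,0.001,-0.08,0,0,0.087,0.001,-0.08,0],
)

```text
clock: 14.6
position: [0.5205, -0.1328, 0.2217]
ee_rot: [0.718, 0.696, -0.0, -0.0]
ft_force: [0.2, 0.1, 0.7]
grip_width: 0.002
```

```bash
python3 - <<'E'
from h import *
np.set_printoptions(precision=4,suppress=True)
o=manip.get_obs(); print(o['position'],o['ft_force']); snap('wrist','w7')
a=2*np.arctan2(o['ee_rot'][1],o['ee_rot'][0]);print(a)
s=np.load('pics/w7.npz')['p'].astype(int).sum(2)
m=(s<150).astype(np.uint8); n,l,st,ce=cv2.connectedComponentsWithStats(m)
for i in range(1,n):
    if st[i,4]>300: print(st[i],ce[i],world('w7',*ce[i]),world('w7',*ce[i],z=.133))
E
```

```text
[ 0.5205 -0.1328  0.2217] [0.203  0.05   0.7006]
1.5389951288140307
[    3   231   503   153 37896] [256.0817 336.1814] [ 0.5158 -0.3831  0.0006] [ 0.5185 -0.2597  0.133 ]
```

View pics/w7.png

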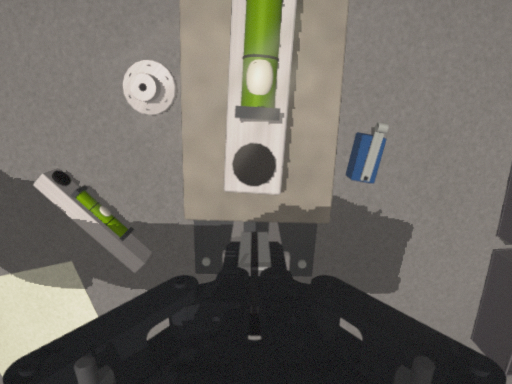

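```bash
python3 - <<'E'
from h import *
p=world('w7',254,165,z=.133);print(p,world('w7',254,165)); a=1.539;d=p[:2]-np.array([.5205,-.1328]); print(d@[np.cos(a),np.sin(a)],d@[np.sin(a),-np.cos(a)])
E
```

```text
[ 0.52152003 -0.10540884  0.133     ] [ 0.52152042 -0.1053962   0.13305929]
0.02740974344181867 0.0001487211080706975
```

Emit:
jog_arm(
  steps=[0,0.027,0,0.02,0,0,0.027,0,0.04,0,0,0.027,0,0.055,0,0,0.027,0,0.065,0,0,0.027,0,0.069,0,0,0.027,0,0.072,0,0,0.027,0,0.074,0,0,0.027,0,0.076,0,0,0.027,0,0.078,0,0,0.027,0,0.079,0],
)

```text
clock: 15.65
position: [0.5216, -0.1051, 0.1429]
ee_rot: [0.718, 0.696, 0.0, 0.0]
ft_force: [0.2, -0.9, 0.8]
grip_width: 0.004
```

Emit:
jog_arm(
  steps=[0,0,0,0.0005,0,0,0,0,0.001,0,0,0,0,0.0015,0,0,0,0,0.002,0,0,0,0,0.0025,0,0,0,0,0.003,0,0,0,0,0.003,0,0,0,0,0.003,0,0,0,0,0.003,0,0,0,0,0.003,0],
)

```text
clock: 16.65
position: [0.5215, -0.1051, 0.14]
ee_rot: [0.718, 0.696, 0.0, 0.0]
ft_force: [-1.1, -1.2, 4.7]
grip_width: -0.0
```

Emit:
jog_arm(
  steps=[0,0,0,0.0003,0,0,0,0,0.0006,0,0,0,0,0.0009,0,0,0,0,0.001,0,0,0,0,0.001,0,0,0,0,0.001,0,0,0,0,0.001,0,0,0,0,0.001,0,0,0,0,0.001,0,0,0,0,0.001,0],
)

```text
clock: 17.65
position: [0.5216, -0.1051, 0.1396]
ee_rot: [0.718, 0.696, 0.0, 0.0]
ft_force: [-4.1, -1.6, 10.1]
grip_width: 0.0
```

Emit:
jog_arm(
  steps=[0,0,0,0,0,0,0,0,0,0,0,0,0,0,0,0,0,0,0,0,0,0,0,0,0,0,0,0,0,0,0,0,0,0,0,0,0,0,0,0,0,0,0,0,0,0,0,0,0,0],
)

```text
clock: 18.65
position: [0.5217, -0.1051, 0.1396]
ee_rot: [0.718, 0.696, 0.0, 0.0]
ft_force: [-3.9, -1.5, 10.2]
grip_width: 0.002
```

Emit:
jog_arm(
  steps=[0,0,0,0,0,0,0,0,0,0,0,0,0,0,0,0,0,0,0,0,0,0,0,0,0,0,0,0,0,0,0,0,0,0,0,0,0,0,0,0,0,0,0,0,0,0,0,0,0,0],
)

```text
clock: 19.65
position: [0.5216, -0.1051, 0.1396]
ee_rot: [0.718, 0.696, 0.0, 0.0]
ft_force: [-3.9, -1.0, 11.6]
grip_width: 0.003
```

```bash
python3 - <<'E'
from h import *
np.set_printoptions(precision=4,suppress=True)
o=manip.get_obs(); print(o['position'],o['ft_force']);snap('wrist','w8')
E
```

```text
[ 0.5216 -0.1051  0.1396] [-3.9208 -0.9561 11.566 ]
```

View pics/w8.png

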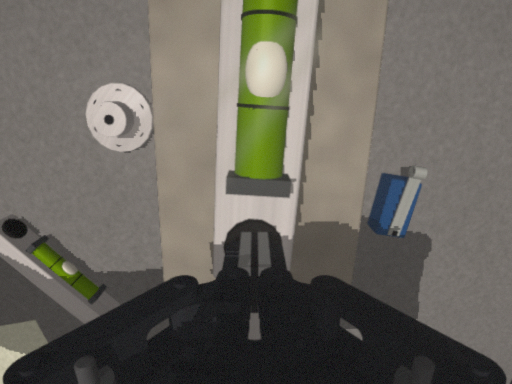

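```bash
python3 - <<'E'
from h import *
np.set_printoptions(precision=4,suppress=True,linewidth=150)
r=bubble('w8',.129,(260,185),(269,1)); y=np.hypot(r[:,2]-r[0,2],r[:,3]-r[0,3])*1000
g=r[:,4]; 
for i in range(2,len(y)-2):
    if abs(g[i+1]-g[i-1])>12: print(round(y[i],2),round(r[i,1],1),g[i].round())
E
```

```text
3.17 178.5 88.0
34.82 108.8 111.0
35.04 108.3 101.0
35.25 107.8 92.0
36.32 105.3 87.0
36.53 104.8 95.0
36.75 104.3 108.0
39.5 97.8 123.0
39.71 97.3 132.0
39.92 96.8 149.0
40.13 96.3 175.0
40.34 95.8 192.0
61.99 42.1 205.0
62.19 41.6 191.0
62.38 41.1 172.0
62.58 40.6 154.0
62.77 40.1 136.0
72.75 14.0 107.0
72.93 13.5 86.0
73.12 13.0 64.0
73.31 12.5 56.0
74.25 10.0 56.0
74.44 9.5 72.0
74.63 9.0 89.0
74.82 8.5 101.0
75.01 8.0 113.0
```

Emit:
jog_arm(
  steps=[0,0,0,-0.01,0,0,0,0,-0.05,0,0.05,-0.01,0,-0.07,0,0.05,-0.05,0,-0.07,0,0.05,-0.09,-0.001,-0.07,0,0.05,-0.114,-0.001,-0.07,0,0.05,-0.114,-0.001,-0.07,0,0.05,-0.114,-0.001,-0.07,0,0.05,-0.114,-0.001,-0.04,0,0.05,-0.114,-0.001,-0.02,0],
)

```text
clock: 20.7
position: [0.5172, -0.2169, 0.1579]
ee_rot: [0.717, 0.697, 0.0, -0.0]
ft_force: [0.1, -0.2, -1.1]
grip_width: 0.582
```

Emit:
jog_arm(
  steps=[0.05,0,0,0.01,0,0.05,0,0,0.017,0,0.05,0,0,0.017,0,0.005,0,0,0.017,0,0.005,0,0,0.017,0,0.005,0,0,0.017,0,0.005,0,0,0.017,0,0.005,0,0,0.017,0,0.005,0,0,0.017,0,0.005,0,0,0.017,0],
)

```text
clock: 21.7
position: [0.5183, -0.219, 0.143]
ee_rot: [0.718, 0.696, 0.001, 0.001]
ft_force: [5.8, -0.0, 5.1]
grip_width: 0.152
```

Gripped. Turn back 0.30, then open.

Emit:
jog_arm(
  steps=[0.005,0,0,-0.001,-0.1,0.005,0,0,-0.001,-0.2,0.005,0,0,-0.001,-0.3,0.005,0,0,-0.001,-0.3,0.005,0,0,-0.001,-0.3,0.005,0,0,-0.001,-0.3,0.05,0,0,-0.001,-0.3,0.05,0,0,-0.001,-0.3,0.05,0,0,-0.001,-0.3,0.05,0,0,-0.02,-0.3],
)

```text
clock: 22.7
position: [0.5152, -0.2185, 0.1597]
ee_rot: [0.606, 0.796, -0.001, -0.002]
ft_force: [-0.1, -0.4, 0.5]
grip_width: 0.587
```

```bash
python3 - <<'E'
from h import *
np.set_printoptions(precision=4,suppress=True)
o=manip.get_obs(); print(o['position'],o['ft_force'],o['grip_width']);snap('wrist','w9')
a=2*np.arctan2(o['ee_rot'][1],o['ee_rot'][0]);print(a)
d=np.array([.5216,-.1051])-o['position'][:2];print(d@[np.cos(a),np.sin(a)],d@[np.sin(a),-np.cos(a)])
a=1.539;print(d@[np.cos(a),np.sin(a)],d@[np.sin(a),-np.cos(a)])
E
```

```text
[ 0.5152 -0.2185  0.1597] [-0.0562 -0.4123  0.4844] 0.5865270114904764
1.8401480264955068
0.10764062053245727 0.03635031429186469
0.11357853862105237 0.0027864139024772238
```

View pics/w9.png

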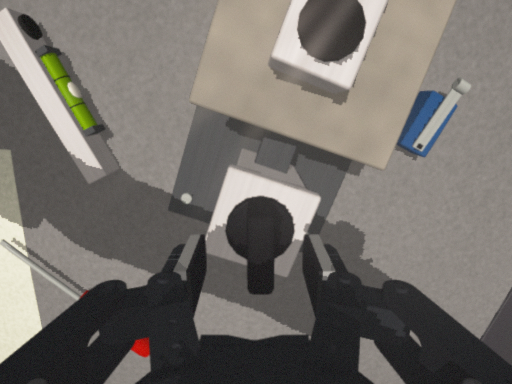

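Emit:
jog_arm(
  steps=[0.05,0,0,-0.04,0,0,0.03,0.01,-0.055,0.1,0,0.06,0.02,-0.055,0.2,0,0.09,0.03,-0.055,0.3,0,0.107,0.036,-0.055,0.3,0,0.107,0.036,-0.055,0.3,0,0.107,0.036,-0.055,0.3,0,0.107,0.036,-0.035,0.3,0,0.107,0.036,-0.015,0.3,0,0.107,0.036,-0.01,0.3],
)

```text
clock: 23.75
position: [0.5218, -0.1077, 0.1697]
ee_rot: [0.718, 0.696, -0.001, -0.001]
ft_force: [-0.8, -1.0, -0.3]
grip_width: 0.004
```

Emit:
jog_arm(
  steps=[0,0.0025,0,0.008,0,0,0.0025,0,0.014,0,0,0.0025,0,0.018,0,0,0.0025,0,0.02,0,0,0.0025,0,0.022,0,0,0.0025,0,0.024,0,0,0.0025,0,0.026,0,0,0.0025,0,0.0275,0,0,0.0025,0,0.0285,0,0,0.0025,0,0.0285,0],
)

```text
clock: 24.75
position: [0.5233, -0.1037, 0.1433]
ee_rot: [0.718, 0.696, -0.0, 0.0]
ft_force: [0.1, -0.4, 0.9]
grip_width: -0.001
```

Emit:
jog_arm(
  steps=[0,0,0,0.0005,0,0,0,0,0.001,0,0,0,0,0.0015,0,0,0,0,0.002,0,0,0,0,0.0025,0,0,0,0,0.003,0,0,0,0,0.0035,0,0,0,0,0.004,0,0,0,0,0.0045,0,0,0,0,0.0045,0],
)

```text
clock: 25.75
position: [0.5233, -0.1037, 0.139]
ee_rot: [0.718, 0.696, -0.0, 0.0]
ft_force: [-0.8, -0.9, 2.8]
grip_width: 0.001
```

Emit:
jog_arm(
  steps=[0,0,0,0.0003,0,0,0,0,0.0006,0,0,0,0,0.0009,0,0,0,0,0.0012,0,0,0,0,0.0014,0,0,0,0,0.0014,0,0,0,0,0.0014,0,0,0,0,0.0014,0,0,0,0,0.0014,0,0,0,0,0.0014,0],
)

```text
clock: 26.75
position: [0.5235, -0.1038, 0.1385]
ee_rot: [0.718, 0.696, -0.0, 0.0]
ft_force: [-5.0, -1.0, 11.9]
grip_width: -0.001
```

Emit:
jog_arm(
  steps=[0,0,0,0,0,0,0,0,0,0,0,0,0,0,0,0,0,0,0,0,0,0,0,0,0,0,0,0,0,0,0,0,0,0,0,0,0,0,0,0,0,0,0,0,0,0,0,0,0,0],
)

```text
clock: 27.75
position: [0.5235, -0.1038, 0.1385]
ee_rot: [0.718, 0.696, 0.0, 0.001]
ft_force: [-4.8, -0.3, 12.8]
grip_width: -0.0
```

Emit:
jog_arm(
  steps=[0,0,0,0,0,0,0,0,0,0,0,0,0,0,0,0,0,0,0,0,0,0,0,0,0,0,0,0,0,0,0,0,0,0,0,0,0,0,0,0,0,0,0,0,0,0,0,0,0,0],
)

```text
clock: 28.75
position: [0.5235, -0.1038, 0.1385]
ee_rot: [0.718, 0.696, 0.0, 0.0]
ft_force: [-5.3, -0.5, 13.1]
grip_width: -0.002
```

```bash
python3 - <<'E'
from h import *
np.set_printoptions(precision=4,suppress=True)
o=manip.get_obs(); print(o['position'],o['ft_force']);snap('wrist','w10');snap('scene','s10')
r=bubble('w10',.128,(260,185),(269,1)); y=np.hypot(r[:,2]-r[0,2],r[:,3]-r[0,3])*1000
g=r[:,4]
for i in range(2,len(y)-2):
    if abs(g[i+1]-g[i-1])>12: print(round(y[i],2),round(r[i,1],1),g[i].round())
b=cv2.imread('pics/s10.png')[165:260,150:330];cv2.imwrite('pics/s10z.png',cv2.resize(b,None,fx=4.4,fy=4.4,interpolation=3))
E
```

```text
[ 0.5235 -0.1038  0.1385] [-5.2811 -0.4741 13.1402]
1.71 181.5 92.0
33.07 112.8 108.0
33.29 112.3 100.0
34.79 108.8 97.0
35.01 108.3 107.0
41.56 92.7 124.0
41.77 92.2 138.0
41.98 91.7 156.0
42.19 91.2 177.0
42.4 90.7 189.0
63.88 37.1 199.0
64.07 36.6 182.0
64.27 36.1 162.0
64.46 35.6 144.0
64.66 35.1 126.0
70.98 18.5 96.0
71.17 18.0 84.0
71.36 17.5 70.0
71.55 17.0 56.0
72.49 14.5 53.0
72.68 14.0 60.0
72.87 13.5 77.0
73.06 13.0 94.0
73.25 12.5 101.0
```

View pics/w10.png

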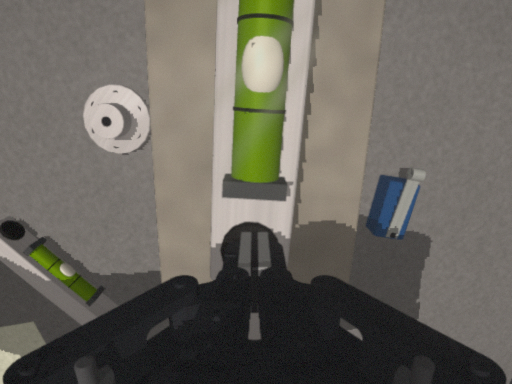

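View pics/s10z.png

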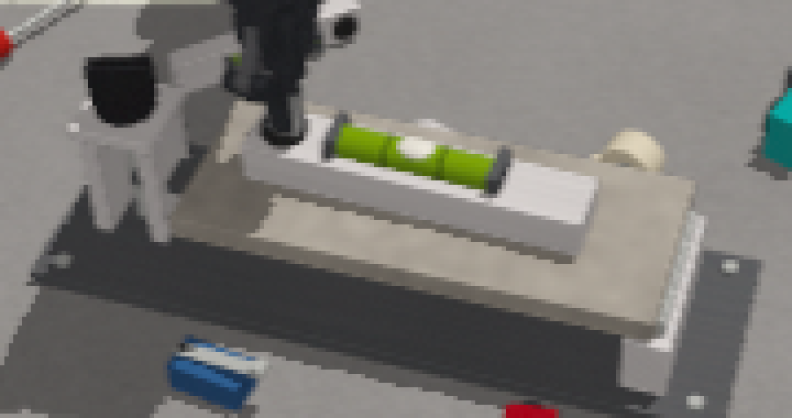

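The wrist picture shows the bubble at rows 36 to 92, between the black lines at rows 17 and 110. That is 0.15 mm from the middle, settled, with a push of 13 N.

```bash
python3 - <<'E'
from workcell import manip
print(manip.hand_in()); print(manip.get_obs()['ft_force'])
E
```

```text
the job is handed in; nothing more can be done
None
the job is handed in; nothing more can be done
```

The shelf is level and I handed the job in at about 29 s, with the fingers still pressing the level's pad.

- **How I got there:** I pressed the pad, read the bubble, turned the knob +1.50 rad, and pressed again. The bubble then read about 3.5 mm too far towards the knob end, so I turned the knob back 0.30 rad and pressed once more.
- **Why the first turn overshot:** I had assumed the full 28 mm bubble length, but only about 22 mm of it shows. That made the first reading (-17 mm) about 3 mm too far towards the hinge end; it was really about -14 mm.
- **Last checks before hand-in:** The bubble had settled about 0.15 mm from the middle, with the arm still. The push was 13 N vertically, and a sideways force of about 5 N also showed on the wrist sensor.
- **By eye only:** The level lay along the shelf, and the bystanders in view had not visibly moved. I did not measure how flat the level lay or the force on the foot.

The force reading after hand-in came back empty, so the final second itself is not confirmed.

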